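Refit the turn-lock in its sample plate and show the label to the code reader

TASK

Put the brass turn-lock back in the pocket of the clear hardware sample plate and press it down until its base is flush with the face of the plate, while the plate lies on the bench. Then check the plate in: take it by its plain end (the frosted label end is the one with the small notch in a corner), lift it and hold it level, label up, with the frosted end pointing towards the code reader and the label at the reader's reading spot. Finish while still holding it there, and leave the thread spool, the dye bottle and the maul where they are.

Things in the scene. Friction and masses are not known exactly. Their poses are not given: they have to be found in the camera images.
- plate_center (a point): centre (half-way up) of the loose clear acrylic sample plate, 150 x 56 x 10 mm, 100 g, lying label face up. x: along it to the frosted label end, y across, z up. Frosted from x = +30 to +75 mm; its +x +y corner has a notch 12 mm (x) by 14 mm (y). The plain end, x = -22 to -75 mm, is clear and full width; hold it there by the two long edges
- pocket (a point): centre of the felt floor of the pocket in the middle of the plate, 1 mm below plate_center. The pocket is open upwards, 43 mm (along the plate's x) x 31 mm, 6 mm deep below the plate's face, with a 1 mm chamfer round its mouth. Axes as plate_center
- label (a point): centre of the paper label with its printed square code, 24 x 36 mm, on the upper face of the frosted end: 46 mm towards +x of plate_center and 5 mm above it. Axes as plate_center
- lock_center (a point): centre (11 mm up) of the loose brass bag turn-lock, 60 g, standing bar up: base 40 (x) x 28 (y) x 6 mm, a 3 mm boss, then a rigid bar to pinch, 22 mm long (x), 8 mm thick (y), from 9 to 22 mm above its underside. z up. It fits the pocket either way round, its x along the plate's x, with 1.5 mm play on each side; the bar then stands 16 mm above the plate's face
- reading_spot (a point): where the reader reads, and where the label belongs: 120 mm out from the middle of its window along its line of sight, 140 mm above the bench. Axes of the reader: x level, pointing from this spot towards the reader (so from plain end to frosted end of a plate that is presented), z up
- reader_window (a point): middle of the dark window of the code reader, 225 mm above the bench. The reader is a fixed grey box 70 x 66 x 46 mm that looks 45 degrees down and forwards (its -x), its top at 292 mm, on a bent neck over a round black foot 116 mm across, whose middle lies 60 mm towards +x from here. Axes as reading_spot
- spool: wooden spool of thread, upright, 42 mm across, 45 mm high, loose; origin under its centre. Leave alone
- dye: white dye bottle with a black cap, 56 mm across, 125 mm high, loose; origin under its centre. Leave alone
- maul: leather maul lying along y: white head 48 mm across and 75 mm long, wooden handle, 235 mm in all, loose; origin on the bench under its middle. Leave alone
Not all that is in view belongs to the job. Of the things shaped like the part that bears lock_center, the brass one is meant.

How it is judged (in metres and radians):
On the way:
1. the turn-lock is seated in the pocket, its base flush, with the plate lying on the bench (horizontal distance between lock_center and pocket below 0.004 m and z of lock_center in the frame of pocket below 0.0125 m and angle between the z axis of lock_center and the z axis of pocket, either way round below 0.06 rad and height (world z) of plate_center below 0.009 m and angle between plate_center's own z axis and vertical below 0.06 rad), for 0.2 s.
At the end, for the whole second after the job is handed in: the gripper holds the plate by its plain end, in the air, nearly still; label within 25 mm of the reading spot, label up within 12 degrees of level, frosted end towards the reader within 20 degrees; turn-lock still seated (at most 2.5 mm proud), not held by the fingers (distance between label and reading_spot below 0.025 m and angle between plate_center's own z axis and vertical below 0.21 rad and angle between the x axis of plate_center and the x axis of reading_spot, either way round below 0.35 rad and x of plate_center in the frame of reading_spot below -0.015 m and x of the grasp point in the frame of plate_center below -0.02 m and contact force between the fingers and plate above 2 N and contact force between plate and reader below 0.1 N and z of lock_center in the frame of pocket between 0.008 and 0.0135 m and distance between lock_center and pocket below 0.0145 m and contact force between the fingers and lock below 0.1 N and linear speed of plate below 0.03 m/s); the arm keeps its last pose, push and grip.
It fails at once if the spool, the dye bottle or the maul was disturbed (moved more than 20 mm) (distance of any of spool, dye, maul from where it was at the start of the episode above 0.02 m).
It also fails if it takes over 64 s, if anything falls off the work surface, if the arm or the gripper's body presses on something with over 40 N, if the wrist force passes 120 N, or if a joint passes its speed limit or range.

ROBOT

A 6-joint arm with a two-finger parallel gripper is mounted at the origin on the work surface. World frame = base frame: x ahead of the robot, y to its left, z up, the work surface at z = 0. Lengths are in mm, angles in rad, forces in N, time in s.
With the tool pointing down it reaches from about 350 to 975 mm from the base axis. Payload 4.9 kg.
Tool frame: the origin (TCP) lies at the very end of the fingers, on their centre line; the grasp point (between the pads) lies r.tcp_to_grasp behind it (r.tcp_to_grasp is the distance from the TCP to the grasp point, in mm); z points along the fingers, y is the line along which they close (so a half turn about z gives the same grasp; the last joint's range is limited). The gripper opens to 85 mm and grips with 20 to 120 N. Pads are 22 mm wide; open, the fingers measure 114 mm over their backs; the gripper's body (76 mm by 85 mm) begins 54 mm behind the grasp point. The pads swing forward as they close: fully open they stand 13 mm farther back than shut.
Start: joints at [-1.321, 0.053, 1.613, -0, 1.476, -0.119], TCP at [225.304, -582.958, 231.304] pointing down, gripper open.
Joint ranges: [-3.01, 3.01], [-1.01, 2.22], [0.06, 2.58], [-1.02, 4.17], [0.09, 2.62], [-3.14, 3.14]. Speed limits (rad/s): [2.57, 2.57, 3.14, 3.14, 3.14, 3.14].

INTERFACE

Orientations are given as a 3x3 rotation matrix whose columns are the frame's x, y, z axes.
In Python, from workcell import r, capture, camera_model, close_job gives the robot as it stands.
- The arm moves only by the tool arm_command, never from a script. Its arguments are lists of equal length, an entry for each row: "delta_pos": the shift along the tool's x, y, z in mm, a list of three; "rotation": the turn, a rotation vector about the tool's x, y, z in rad, a list of three; "claw": the opening, from 0 (shut) to 1 (fully open). In form: {"delta_pos": [[x, y, z], ...], "rotation": [[ax, ay, az], ...], "claw": [claw, ...]}. A call has 1 to 20 rows; each row is the pose to reach, as a shift and turn from the pose commanded when the call began, along the tool's axes at that moment; what a row does not reach only later rows make up. A row lasts 1/10 s, in which the tool goes at most 50 mm and 8.59 degrees, less where a joint would pass 70% of its speed; a pose out of reach is approached as far as the arm can. A call with a gripper value outside its range is refused whole. The fingers move at their own pace and stop on an object; "force" is the grip in N (left out, the last holds). Time passes only in rows, so rows that repeat a pose let the fingers close. It gives the time, the measured TCP pose, the force, the opening and the grip force at its end, in the units of the state.
- r.get_state(): the state, without advancing time (a new reading comes with each control period).
- capture(name): name is "scene" or "top"; returns the picture (384x512x3 uint8, blue, green, red); there is no depth.
- camera_model(name): a dict with "fx", "fy", "cx", "cy" (pixels), "rvec" (rotation vector, rad) and "tvec" (3), from world to camera coordinates, as OpenCV has them. Camera axes: x right, y down, z forward; pixel columns grow to the right and rows downward; lengths in mm; the calibration is good to about 2 mm. A picture is of the moment at which its call begins. camera_model takes no time and is no camera call.
- close_job(): hands the job in; it is judged then, once.
The state is a dict: "clock": time; "qpos": joint angles; "qd": joint speeds; "tau": joint torques, N m; "ee_pos": TCP position; "ee_rot": TCP orientation; "contact_force": force on the tool from outside, world axes, zero at the start; "wrist_torque": the same for the moment, N m; "finger_gap": finger opening in mm; "grip_force": force on a finger pad.
Only numpy, scipy, OpenCV 4.12 (cv2) and the standard library are available. Lean on these libraries where they do the work, as an engineer would, in place of code of your own. Each camera call takes 0.05 s, during which the arm holds its last target. There are 200 camera calls.

## Working session

There is one attempt and no reset: what is moved stays moved. The work goes in short steps, Python scripts to look and compute and a tool call to move; the robot and the scene stay as the last step left them, time stands still between calls to the robot, and variables do not carry over. Pictures are saved under pics/ and viewed, at most 10 in all, crops included, and the job is handed in when it is done.

Besides the shell and the picture viewer there is one more tool, called after "Call:" as name(argument=value, ...) on one line, values as JSON. arm_command: Moves the arm, as the interface text tells. Its arguments: {"type":"object","properties":{"delta_pos":{"type":"array","items":{"type":"array","items":{"type":"number"}}},"rotation":{"type":"array","items":{"type":"array","items":{"type":"number"}}},"claw":{"type":"array","items":{"type":"number"}},"force":{"type":"number"}},"required":["delta_pos","rotation","claw"]}

```bash
mkdir -p pics; ls
python3 - <<'E'
from workcell import r,capture,camera_model
import cv2,numpy as np
for n in("scene","top"):
    im=capture(n);cv2.imwrite(f"pics/{n}0.png",im)
    m=camera_model(n);R=cv2.Rodrigues(np.array(m["rvec"],float))[0];print(n,m,"C",-R.T@np.array(m["tvec"]).ravel())
s=r.get_state();print(s["clock"],s["ee_pos"],s["ee_rot"],s["finger_gap"],r.tcp_to_grasp)
E
```

```text
pics
scene {'fx': 397.5554895805954, 'fy': 397.5554895805954, 'cx': 252.78668560594744, 'cy': 191.97018479908002, 'rvec': array([ 0.61375674,  2.57294493, -1.22848945]), 'tvec': array([ 553.22884362,  -50.08497898, 1136.4752942 ])} C [927.2679104  553.91544452 658.40614783]
top {'fx': 383.07699839477135, 'fy': 383.07699839477135, 'cx': 250.30405277362308, 'cy': 194.40390897979637, 'rvec': array([ 2.15262996, -2.21203126,  0.16501722]), 'tvec': array([ -6.70303732, 630.29862489, 839.2180249 ])} C [533.21720398  12.11738204 903.95838566]
0.1 [ 225.15499254 -582.41199108  230.16140716] [[ 9.32753273e-01  3.60515039e-01 -4.87831149e-04]
 [ 3.60515298e-01 -9.32751387e-01  1.88911636e-03]
 [ 2.26029677e-04 -1.93795006e-03 -9.99998097e-01]] 85.62083441294504 18.700000000000003
```

View pics/scene0.png

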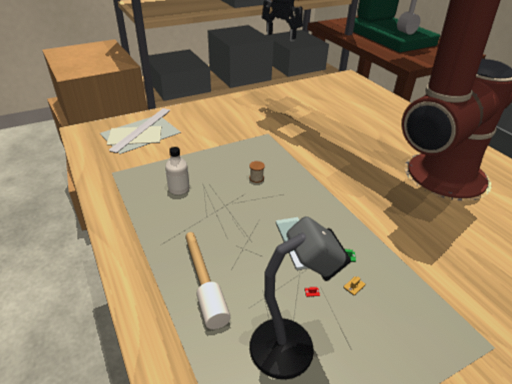

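View pics/top0.png

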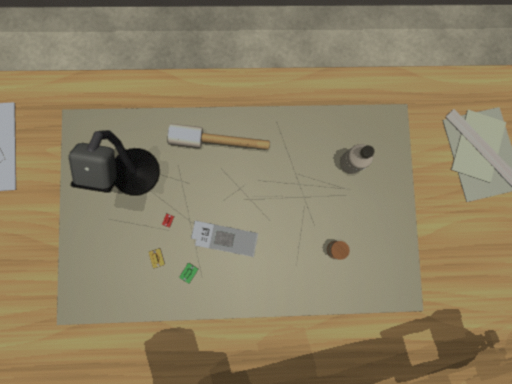

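Both views agree. In the top view the lock-like things are yellow/brass at (157,258), green at (189,273) and red at (168,220). The plate is at about (225,238) with its label at (205,235), and the reader's head is at (93,165) over its foot at (135,170). Spool, dye and maul are at (339,250), (360,157) and (218,138). I choose the brass one at (157,258) and check it in a close crop.

```bash
cat > h.py <<'E'
import cv2,numpy as np
from workcell import r,capture,camera_model
def cam(n):
    m=camera_model(n);R=cv2.Rodrigues(np.array(m["rvec"],float))[0];t=np.array(m["tvec"],float).ravel()
    return np.array([[m["fx"],0,m["cx"]],[0,m["fy"],m["cy"]],[0,0,1]]),R,t
def ray(n,p):
    K,R,t=cam(n);d=R.T@np.linalg.solve(K,[p[0],p[1],1]);return -R.T@t,d/np.linalg.norm(d)
def onz(n,p,z):
    C,d=ray(n,p);return C+d*(z-C[2])/d[2]
def tri(p,q):
    (A,a),(B,b)=ray("top",p),ray("scene",q)
    s=np.linalg.lstsq(np.c_[a,-b],B-A,rcond=None)[0];P,Q=A+a*s[0],B+b*s[1]
    return (P+Q)/2,np.linalg.norm(P-Q)
def proj(n,P):
    K,R,t=cam(n);return cv2.projectPoints(np.array(P,float).reshape(-1,3),cv2.Rodrigues(R)[0],t,K,None)[0].reshape(-1,2)
E
python3 - <<'E'
import cv2,numpy as np
a=cv2.imread("pics/top0.png");b=cv2.imread("pics/scene0.png")
A=cv2.resize(a[205:290,140:265],None,fx=6,fy=6,interpolation=cv2.INTER_CUBIC)[:, :750]
B=cv2.resize(a[115:205,60:170],None,fx=5,fy=5,interpolation=cv2.INTER_CUBIC)
C=cv2.resize(b[205:305,240:380],None,fx=5,fy=5,interpolation=cv2.INTER_CUBIC)
cv2.imwrite("pics/cA.png",A);
D=np.zeros((500,700,3),np.uint8);D[:]=C;cv2.imwrite("pics/cC.png",D);cv2.imwrite("pics/cB.png",B)
E
```

```text
(no output)
```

View pics/cA.png

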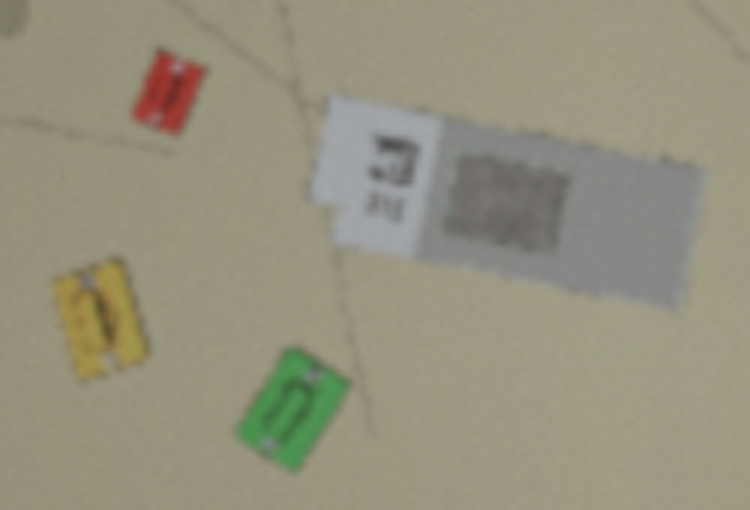

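View pics/cC.png

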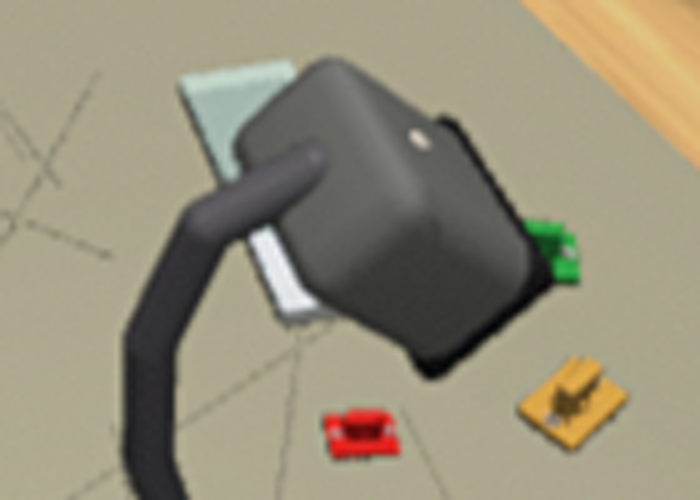

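View pics/cB.png

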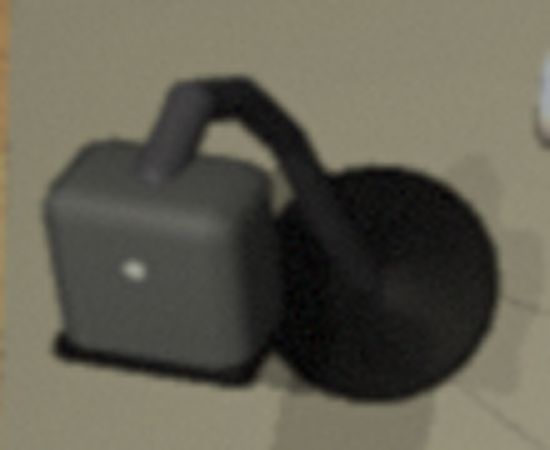

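Crop cA (6x, offset 140,205) shows the brass lock at crop (102,320), which is pixel (157,258). It is a golden base with the bar along its long side. Green and red are clearly different in colour, and red is smaller. The plate's notch is at crop (325,215), on the label end, and its pocket is at (508,205). Crop cC shows the brass lock at scene (354,286), with the reader's head covering most of the plate. Crop cB shows the reader's window rim facing image-down (-x), rim ends at about (72,185) and (111,191).

Run:
```python
from h import *
T=cv2.imread("pics/top0.png");S=cv2.imread("pics/scene0.png")
def big(mask,x0,y0,x1,y1):
    m=np.zeros_like(mask);m[y0:y1,x0:x1]=mask[y0:y1,x0:x1]
    n,l,st,c=cv2.connectedComponentsWithStats(m);k=1+np.argmax(st[1:,4]);return (l==k).astype(np.uint8)
def up(im,x0,y0,x1,y1,k=8): return cv2.resize(im[y0:y1,x0:x1],None,fx=k,fy=k,interpolation=cv2.INTER_CUBIC)
def fullrect(im,box,lo,hi,k=8):
    u=up(im,*box,k);h=cv2.cvtColor(u,cv2.COLOR_BGR2HSV);m=cv2.inRange(h,lo,hi)
    cs=cv2.findContours(m,cv2.RETR_EXTERNAL,cv2.CHAIN_APPROX_NONE)[0];c=max(cs,key=cv2.contourArea)
    q=cv2.boxPoints(cv2.minAreaRect(c));return (q+.5)/k-.5+np.array(box[:2]),c
def show(n,q,z):
    P=np.array([onz(n,p,z) for p in q]);print(n,"corners",P[:,:2].round(1).tolist(),"sides",np.linalg.norm(P-np.roll(P,1,0),axis=1).round(1),"ctr",P.mean(0).round(1))
    for i in(0,1):
        d=P[(i+1)%4]-P[i];print("  ang",np.degrees(np.arctan2(d[1],d[0])).round(1))
q,_=fullrect(T,(140,240,175,280),(15,110,60),(35,255,255));print(q.round(1).tolist());show("top",q,4)
q,_=fullrect(S,(335,270,372,302),(12,110,60),(32,255,255));print(q.round(1).tolist())
# plate: low saturation vs felt
u=up(T,180,212,270,262);h=cv2.cvtColor(u,cv2.COLOR_BGR2HSV)
print("felt",h[10,10],"plain",h[(240-212)*8,(248-180)*8],"pocket",h[(239-212)*8,(225-180)*8])
m=((h[...,1]<28)).astype(np.uint8)*255
m=cv2.morphologyEx(m,cv2.MORPH_CLOSE,np.ones((90,90)));m=cv2.morphologyEx(m,cv2.MORPH_OPEN,np.ones((17,17)))
c=max(cv2.findContours(m,cv2.RETR_EXTERNAL,cv2.CHAIN_APPROX_NONE)[0],key=cv2.contourArea)
q=(cv2.boxPoints(cv2.minAreaRect(c))+.5)/8-.5+[180,212];print(q.round(1).tolist());show("top",q,8)
# pocket
g=u[...,0].astype(int);hp=h
m=cv2.inRange(u,(0,0,0),(128,128,128));m[:200//1*0]=0
mm=np.zeros_like(m);mm[(228-212)*8:(250-212)*8,(212-180)*8:(237-180)*8]=255;m&=mm
m=cv2.morphologyEx(m,cv2.MORPH_CLOSE,np.ones((25,25)))
c=max(cv2.findContours(m,cv2.RETR_EXTERNAL,cv2.CHAIN_APPROX_NONE)[0],key=cv2.contourArea)
q=(cv2.boxPoints(cv2.minAreaRect(c))+.5)/8-.5+[180,212];print("pocket",q.round(1).tolist());show("top",q,7)
# reader foot
k=up(T,100,140,170,205,4);v=cv2.cvtColor(k,cv2.COLOR_BGR2GRAY)
for n,box in(("top",(112,145,165,200)),("scene",(245,315,318,378))):
    I=T if n=="top" else S
    k=cv2.cvtColor(up(I,*box,4),cv2.COLOR_BGR2GRAY);m=cv2.inRange(k,0,50)
    c=max(cv2.findContours(m,cv2.RETR_EXTERNAL,cv2.CHAIN_APPROX_NONE)[0],key=cv2.contourArea)
    e=cv2.fitEllipse(cv2.convexHull(c));p=(np.array(e[0])+.5)/4-.5+box[:2];print("foot",n,p,np.array(e[1])/4,onz(n,p,8))
```

```text
[[148.0, 251.5], [159.5, 248.0], [164.4, 264.1], [152.9, 267.6]]
top corners [[507.0, 214.5], [514.1, 188.2], [477.2, 177.3], [470.1, 203.4]] sides [38.5 27.2 38.6 27.1] ctr [492.1 195.8   4. ]
  ang -74.8
  ang -163.4
[[342.5, 286.2], [356.0, 273.7], [365.7, 284.2], [352.2, 296.7]]
felt [ 24  47 147] plain [ 45   4 136] pocket [ 21  16 115]
[[188.0, 249.0], [194.1, 219.5], [259.3, 233.0], [253.2, 262.4]]
top corners [[510.1, 122.3], [577.4, 107.5], [542.0, -43.3], [474.8, -27.1]] sides [153.5  69.  154.9  69.1] ctr [526.1  39.8   8. ]
  ang -12.4
  ang -103.2
pocket [[212.4, 243.7], [215.7, 228.7], [235.6, 233.1], [232.3, 248.1]]
top corners [[520.4, 66.2], [554.8, 57.9], [543.3, 11.9], [508.9, 20.5]] sides [47.2 35.4 47.4 35.4] ctr [531.9  39.1   7. ]
  ang -13.6
  ang -104.0
foot top [129.81546021 169.4071579 ] [49.0403862  59.20658875] [698.96059625 255.84606325   8.        ]
foot scene [281.12520981 348.09231186] [60.64332581 65.47116089] [697.63401939 250.73418892   8.        ]
```

Run:
```python
from h import *
T=cv2.imread("pics/top0.png");S=cv2.imread("pics/scene0.png")
k=8;x0,y0=180,210
u=cv2.resize(T[y0:268,x0:275],None,fx=k,fy=k,interpolation=cv2.INTER_CUBIC);h=cv2.cvtColor(cv2.GaussianBlur(u,(0,0),4),cv2.COLOR_BGR2HSV)
m=(h[...,1]<26).astype(np.uint8)*255
c=max(cv2.findContours(cv2.morphologyEx(m,cv2.MORPH_OPEN,np.ones((9,9))),cv2.RETR_EXTERNAL,cv2.CHAIN_APPROX_NONE)[0],key=cv2.contourArea).reshape(-1,2)
c=(c+.5)/k-.5+[x0,y0]
W=np.array([onz("top",p,8) for p in c])[:,:2]
ctr=np.array([531,39.5]);th=np.radians(76.5)
for it in range(4):
    ex=np.array([np.cos(th),np.sin(th)]);ey=np.array([-ex[1],ex[0]])
    a=(W-ctr)@ex;b=(W-ctr)@ey
    sel=(abs(a)<50)
    Lp=sel&(b>15);Lm=sel&(b<-15)
    fp=cv2.fitLine(np.c_[a,b][Lp].astype(np.float32),cv2.DIST_HUBER,0,.01,.01).ravel();fm=cv2.fitLine(np.c_[a,b][Lm].astype(np.float32),cv2.DIST_HUBER,0,.01,.01).ravel()
    sp,sm=fp[1]/fp[0],fm[1]/fm[0];bp=fp[3]-sp*fp[2];bm=fm[3]-sm*fm[2]
    ap=np.median(a[(abs(b)<20)&(a>50)&(b<8)]);am=np.median(a[(abs(b)<20)&(a<-50)])
    print("len",ap-am,"wid",bp-bm,"slopes",sp,sm,"ctr",ctr,"deg",np.degrees(th))
    ctr=ctr+ex*(ap+am)/2+ey*(bp+bm)/2;th+=(sp+sm)/2
# plain-end corners triangulated with scene
for f in(1,-1):
    P=np.r_[ctr-75*ex+f*28*ey,10];print("plain corner",P,proj("top",P),proj("scene",P))
# brass lock corners in both
u=cv2.resize(S[265:305,330:378],None,fx=k,fy=k,interpolation=cv2.INTER_CUBIC);h=cv2.cvtColor(u,cv2.COLOR_BGR2HSV)
c=max(cv2.findContours(cv2.inRange(h,(12,90,50),(34,255,255)),cv2.RETR_EXTERNAL,cv2.CHAIN_APPROX_NONE)[0],key=cv2.contourArea).reshape(-1,2)
c=(c+.5)/k-.5+[330,265]
print("scene lock ext L,R,T,B",c[c[:,0].argmin()],c[c[:,0].argmax()],c[c[:,1].argmin()],c[c[:,1].argmax()])
P=[(507,214.5,6),(514.1,188.2,6),(477.2,177.3,6),(470.1,203.4,6)];print("pred",proj("scene",P).round(1).tolist())
t=[(148.0,251.5),(159.5,248.0),(164.4,264.1),(152.9,267.6)]
for p,q in((t[0],c[c[:,1].argmax()]),(t[1],c[c[:,0].argmin()]),(t[3],c[c[:,0].argmax()])):print("tri",p,q.round(1),tri(p,q))
# bar: dark in top lock; reader foot circle
k=4;g=cv2.GaussianBlur(cv2.resize(T[140:210,95:170],None,fx=k,fy=k,interpolation=cv2.INTER_CUBIC),(0,0),3)
C=cv2.HoughCircles(cv2.cvtColor(g,cv2.COLOR_BGR2GRAY),cv2.HOUGH_GRADIENT,1,50,param1=60,param2=15,minRadius=80,maxRadius=110)
print(C)
for x,y,rr in C[0][:2]:
    p=((x+.5)/k-.5+95,(y+.5)/k-.5+140);print("foot",p,rr/k,onz("top",p,8))
```

```text
len 151.17920526682047 wid 56.28667 slopes 0.015426823 -0.00046493573 ctr [531.   39.5] deg 76.5
len 151.14240482552447 wid 56.280807 slopes 0.0073309597 -0.0073705562 ctr [532.13254045  39.96234209] deg 76.92862649365173
len 151.14256430454856 wid 56.280655 slopes 0.007350767 -0.007350748 ctr [532.12262205  39.95411222] deg 76.92749213530078
len 151.14256422766752 wid 56.280655 slopes 0.0073507396 -0.007350727 ctr [532.12262099  39.95412875] deg 76.92749268224952
plain corner [487.88445707 -26.76906702  10.        ] [[252.94992734 256.71065545]] [[297.26711772 216.65806695]]
plain corner [542.43319528 -39.43536715  10.        ] [[257.68287887 232.81432934]] [[275.24162602 220.1817897 ]]
scene lock ext L,R,T,B [343.1875 285.6875] [365.1875 283.8125] [353.8125 275.9375] [353.4375 294.8125]
pred [[353.7, 293.8], [342.8, 285.5], [353.7, 275.4], [364.5, 283.2]]
tri (148.0, 251.5) [353.4 294.8] (array([507.03229217, 214.69347446,   2.84921001]), np.float64(0.18699456309456702))
tri (159.5, 248.0) [343.2 285.7] (array([513.77977453, 188.28100784,   5.52343031]), np.float64(1.1376154667117024))
tri (152.9, 267.6) [365.2 283.8] (array([469.43573756, 203.88674652,   4.25505048]), np.float64(1.730746769160862))
[[[158.5 120.5 101.9]]]
foot (np.float32(134.25), np.float32(169.75)) 25.475 [697.91364294 245.56258782   8.        ]
```

Run:
```python
from h import *
a,ea=tri((72.5,185),(349.5,258.5));b,eb=tri((110.5,190.5),(329.5,229.5));print(a,ea,b,eb,np.linalg.norm(a-b))
y=(a-b)[:2];y/=np.linalg.norm(y);x=np.array([y[1],-y[0]]);print("reader x dir",x,np.degrees(np.arctan2(x[1],x[0])))
m=(a+b)/2;F=np.array([698,248])
for h in(33,35,36):
    w=m-h*np.r_[-x,1]*.7071;print("window",h,w,"foot along x",(F-w[:2])@x,(F-w[:2])@y)
w2=F-60*x
print("from foot: window",w2,"spot",w2-85*x, "plate ctr",w2-131*x,"grip",w2-181*x)
print(proj("top",[*w2,225]),proj("scene",[*w2,225]))
```

```text
[629.47449451 288.50308348 245.34548081] 2.1204452846663058 [618.28443204 225.95421039 242.01693438] 3.5862023703441457 63.629067603058395
reader x dir [ 0.98437137 -0.17610512] -10.14297591857793
window 33 [646.84908003 253.11935713 220.3469076 ] foot along x 51.25304596255585 3.968590544331449
window 35 [648.24117801 252.87030927 218.9327076 ] foot along x 49.83884596255583 3.9685905443314473
window 36 [648.93722701 252.74578533 218.2256076 ] foot along x 49.13174596255576 3.9685905443314375
from foot: window [638.93771807 258.56630746] spot [555.266152   273.53524302] plate ctr [509.98506919 281.63607873] grip [460.76650091 290.44133494]
[[ 94.33677542 181.29954907]] [[328.30612207 256.16322524]]
```

```bash
cat >> h.py <<'E'
def go(p,deg):
    "shift (mm) and turn (rad) in tool axes from here to tool at p, pointing down, tool x at heading deg"
    s=r.get_state();R=np.array(s["ee_rot"]);a=np.radians(deg);c,n=np.cos(a),np.sin(a)
    G=np.array([[c,n,0],[n,-c,0],[0,0,-1]])
    print("t",round(s["clock"],2),"d",(R.T@(np.array(p)-s["ee_pos"])).round(1),"rot",cv2.Rodrigues(R.T@G)[0].ravel().round(4),"| at",np.round(s["ee_pos"],1),"F",np.round(s["contact_force"],1),"gap",round(s["finger_gap"],1),"grip",round(s["grip_force"],1))
E
python3 -c "
from h import *
go((492.1,195.8,120),16.6)"
```

```text
t 0.1 d [ 529.5 -629.4  111.5] rot [-0.0019 -0.0001  0.0791] | at [ 225.2 -582.4  230.2] F [ 0.7  1.1 -0.1] gap 85.6 grip 0.0
```

Call:
arm_command(delta_pos=[[529.5,-629.4,60],[529.5,-629.4,60],[529.5,-629.4,60],[529.5,-629.4,60],[529.5,-629.4,60],[529.5,-629.4,60],[529.5,-629.4,60],[529.5,-629.4,60],[529.5,-629.4,60],[529.5,-629.4,60],[529.5,-629.4,60],[529.5,-629.4,60],[529.5,-629.4,60],[529.5,-629.4,60],[529.5,-629.4,60],[529.5,-629.4,60],[529.5,-629.4,111],[529.5,-629.4,111],[529.5,-629.4,111],[529.5,-629.4,111]], rotation=[[0,0,0.079],[0,0,0.079],[0,0,0.079],[0,0,0.079],[0,0,0.079],[0,0,0.079],[0,0,0.079],[0,0,0.079],[0,0,0.079],[0,0,0.079],[0,0,0.079],[0,0,0.079],[0,0,0.079],[0,0,0.079],[0,0,0.079],[0,0,0.079],[0,0,0.079],[0,0,0.079],[0,0,0.079],[0,0,0.079]], claw=[0.5,0.5,0.5,0.5,0.5,0.5,0.5,0.5,0.5,0.5,0.5,0.5,0.5,0.5,0.5,0.5,0.5,0.5,0.5,0.5])

```text
clock: 2.1
ee_pos: [492.6, 194.3, 121.2]
ee_rot: [[0.959, 0.285, 0.001], [0.285, -0.959, -0.0], [0.001, 0.0, -1.0]]
contact_force: [1.1, -0.6, 0.7]
finger_gap: 42.7
grip_force: 0.0
```

```bash
python3 -c "
from h import *
go((492.1,195.8,11),16.6)"
```

```text
t 2.1 d [-1.000e-01 -1.600e+00  1.102e+02] rot [ 0.0004 -0.0007 -0.0007] | at [492.6 194.3 121.2] F [ 1.1 -0.6  0.7] gap 42.7 grip 0.0
```

Call:
arm_command(delta_pos=[[0,-1.6,40],[0,-1.6,80],[0,-1.6,100],[0,-1.6,110],[0,-1.6,110],[0,-1.6,110],[0,-1.6,110],[0,-1.6,110],[0,-1.6,110],[0,-1.6,110],[0,-1.6,110],[0,-1.6,110]], rotation=[[0,0,0],[0,0,0],[0,0,0],[0,0,0],[0,0,0],[0,0,0],[0,0,0],[0,0,0],[0,0,0],[0,0,0],[0,0,0],[0,0,0]], claw=[0.5,0.5,0.5,0.5,0.5,0,0,0,0,0,0,0], force=30)

```text
clock: 3.3
ee_pos: [493.6, 196.8, 12.5]
ee_rot: [[0.958, 0.286, 0.004], [0.286, -0.958, 0.0], [0.003, 0.001, -1.0]]
contact_force: [-0.5, -0.4, 6.3]
finger_gap: 7.2
grip_force: 31.3
```

```bash
python3 -c "
from h import *
go((492.1,195.8,11),16.6)
cv2.imwrite('pics/s1.png',cv2.resize(np.hstack([capture('top')[220:300,120:220],capture('scene')[240:320,310:410]]),None,fx=4,fy=4,interpolation=cv2.INTER_CUBIC))"
```

```text
t 3.3 d [-1.8  0.6  1.5] rot [ 0.0007 -0.0035  0.0004] | at [493.6 196.8  12.5] F [-0.5 -0.4  6.3] gap 7.2 grip 31.3
```

View pics/s1.png

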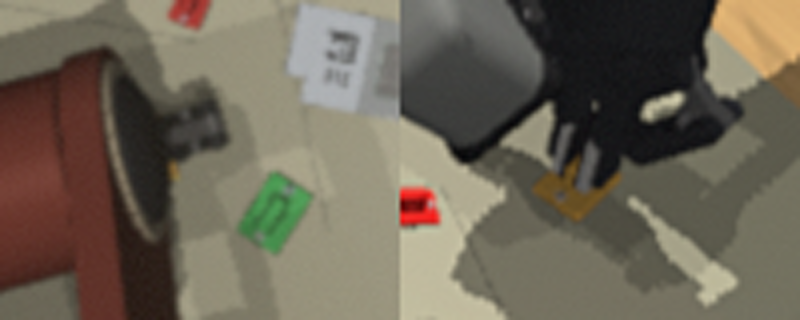

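The view shows the fingers closed on the brass lock's bar (gap 7.2 mm) in the right half, with green and red untouched. Next: lift, then carry it over the pocket.

```bash
python3 -c "
from h import *
go((532.4,41.3,70),76.9)"
```

```text
t 3.4 d [ -7.1 160.1 -57.4] rot [ 0.0025 -0.0028 -1.0521] | at [493.6 196.8  12.5] F [-1.2 -1.3  6.8] gap 6.7 grip 31.3
```

Call:
arm_command(delta_pos=[[0,0,-20],[0,0,-57],[-1,30,-57],[-2,60,-57],[-4,90,-57],[-5,120,-57],[-7.1,150,-57],[-7.1,160.1,-57],[-7.1,160.1,-57],[-7.1,160.1,-57],[-7.1,160.1,-57],[-7.1,160.1,-57]], rotation=[[0,0,0],[0,0,-0.1],[0,0,-0.24],[0,0,-0.38],[0,0,-0.52],[0,0,-0.66],[0,0,-0.8],[0,0,-0.94],[0.0025,-0.0028,-1.052],[0.0025,-0.0028,-1.052],[0.0025,-0.0028,-1.052],[0.0025,-0.0028,-1.052]], claw=[0,0,0,0,0,0,0,0,0,0,0,0])

```text
clock: 4.6
ee_pos: [530.7, 41.5, 67.3]
ee_rot: [[0.228, 0.974, -0.004], [0.974, -0.228, -0.0], [-0.001, -0.003, -1.0]]
contact_force: [-0.6, 0.4, -0.9]
finger_gap: 7.2
grip_force: 30.4
```

```bash
python3 -c "
from h import *
go((532.4,41.3,22),76.9)
im=capture('top');im2=capture('scene')
cv2.imwrite('pics/s2.png',cv2.resize(np.hstack([im[190:280,170:290],im2[170:260,240:360]]),None,fx=3.3,fy=3.3,interpolation=cv2.INTER_CUBIC))"
```

```text
t 4.6 d [ 0.3  1.9 45.3] rot [-0.0034  0.0011 -0.0013] | at [530.7  41.5  67.3] F [-0.6  0.4 -0.9] gap 7.2 grip 30.4
```

View pics/s2.png

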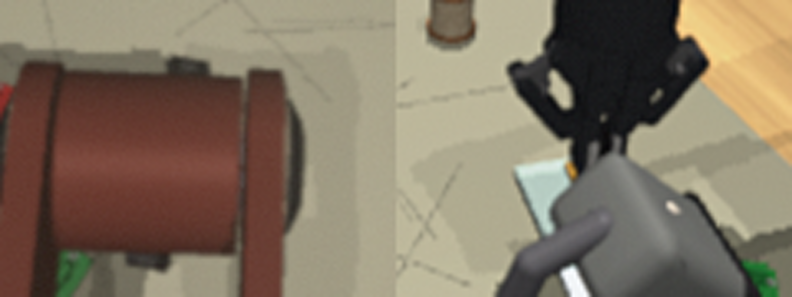

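The view shows the arm hiding the pocket from the top camera and the reader's head hiding it from the other. A bit of the brass base is visible at scene (293,221) over the plate. I continue by feel.

Call:
arm_command(delta_pos=[[0.3,1.9,25],[0.3,1.9,38],[0.3,1.9,41],[0.3,1.9,43],[0.3,1.9,44],[0.3,1.9,45],[0.3,1.9,46],[0.3,1.9,47],[0.3,1.9,47],[0.3,1.9,47]], rotation=[[-0.003,0,0],[-0.003,0,0],[-0.003,0,0],[-0.003,0,0],[-0.003,0,0],[-0.003,0,0],[-0.003,0,0],[-0.003,0,0],[-0.003,0,0],[-0.003,0,0]], claw=[0,0,0,0,0,0,0,0,0,0])

```text
clock: 5.7
ee_pos: [532.6, 40.9, 20.4]
ee_rot: [[0.227, 0.974, -0.0], [0.974, -0.227, -0.001], [-0.001, -0.0, -1.0]]
contact_force: [0.6, 0.1, -1.4]
finger_gap: 7.0
grip_force: 30.4
```

```bash
python3 -c "
from h import *
go((532.4,41.3,16.5),76.9);s=r.get_state();print(s['wrist_torque'])"
```

```text
t 5.7 d [ 0.3 -0.3  3.9] rot [-0.0003  0.0011 -0.0004] | at [532.6  40.9  20.4] F [ 0.6  0.1 -1.4] gap 7.0 grip 30.4
[ 0.00600877  0.03995526 -0.06907033]
```

Call:
arm_command(delta_pos=[[0,0,1],[0,0,2],[0,0,3],[0,0,4],[0,0,5],[0,0,5],[0,0,5]], rotation=[[0,0,0],[0,0,0],[0,0,0],[0,0,0],[0,0,0],[0,0,0],[0,0,0]], claw=[0,0,0,0,0,0,0])

```text
clock: 6.4
ee_pos: [532.6, 40.8, 16.5]
ee_rot: [[0.227, 0.974, -0.002], [0.974, -0.227, -0.001], [-0.002, -0.001, -1.0]]
contact_force: [-4.1, 0.3, 9.1]
finger_gap: 6.8
grip_force: 31.5
```

```bash
python3 -c "
from h import *
go((532.4,41.3,16.5),76.9);s=r.get_state();print(s['wrist_torque'])"
```

```text
t 6.4 d [ 0.4 -0.3 -0. ] rot [-0.0014  0.0015 -0.0003] | at [532.6  40.8  16.5] F [-4.1  0.3  9.1] gap 6.8 grip 31.5
[-0.04046389  0.82845078  0.05773441]
```

Call:
arm_command(delta_pos=[[0,0,1],[0,0,2],[0,0,3],[0,0,3],[0,0,3],[0,0,3]], rotation=[[0,0,0],[0,0,0],[0,0,0],[0,0,0],[0,0,0],[0,0,0]], claw=[0,0,0,0,0,0])

```text
clock: 7.0
ee_pos: [532.7, 40.9, 16.4]
ee_rot: [[0.227, 0.974, -0.004], [0.974, -0.227, -0.001], [-0.002, -0.003, -1.0]]
contact_force: [-15.5, -0.8, 28.5]
finger_gap: 7.3
grip_force: 33.8
```

```bash
python3 -c "
from h import *
go((532.4,41.3,16.5),76.9);s=r.get_state();print(s['wrist_torque'])"
```

```text
t 7.0 d [ 0.4 -0.4 -0.1] rot [-0.0033  0.0022  0.0001] | at [532.7  40.9  16.4] F [-15.5  -0.8  28.5] gap 7.3 grip 33.8
[-0.02103685  2.62443863  0.02514951]
```

Call:
arm_command(delta_pos=[[0,0,-2],[0,0,-2],[0,0,-2],[0,0,-2],[0,0,-2],[0,0,-30],[0,0,-80],[0,0,-130],[-50,-20,-150],[-100,-40,-150],[-150,-60,-150],[-200,-80,-150],[-250,-100,-150],[-300,-120,-150],[-300,-120,-150]], rotation=[[0,0,0],[0,0,0],[0,0,0],[0,0,0],[0,0,0],[0,0,0],[0,0,0],[0,0,0],[0,0,0],[0,0,0],[0,0,0],[0,0,0],[0,0,0],[0,0,0],[0,0,0]], claw=[0,0,0.5,0.5,0.5,0.5,0.5,0.5,0.5,0.5,0.5,0.5,1,1,1])

```text
clock: 8.5
ee_pos: [345.7, -225.9, 162.5]
ee_rot: [[0.23, 0.973, -0.001], [0.973, -0.23, -0.002], [-0.002, -0.0, -1.0]]
contact_force: [0.4, 0.5, 0.4]
finger_gap: 83.0
grip_force: 0.0
```

Run:
```python
from h import *
go((532,39.6,60),76.9)
T=capture('top');S=capture('scene');cv2.imwrite('pics/top3.png',T);cv2.imwrite('pics/scene3.png',S)
cv2.imwrite('pics/s3.png',np.hstack([cv2.resize(T[210:270,180:270],None,fx=5,fy=5,interpolation=cv2.INTER_CUBIC),cv2.resize(S[205:265,265:325],None,fx=5,fy=5,interpolation=cv2.INTER_CUBIC)]))
```

```text
t 8.5 d [301.5 120.4 101.9] rot [-0.0004  0.002  -0.0033] | at [ 345.7 -225.9  162.5] F [0.4 0.5 0.4] gap 83.0 grip 0.0
```

View pics/s3.png

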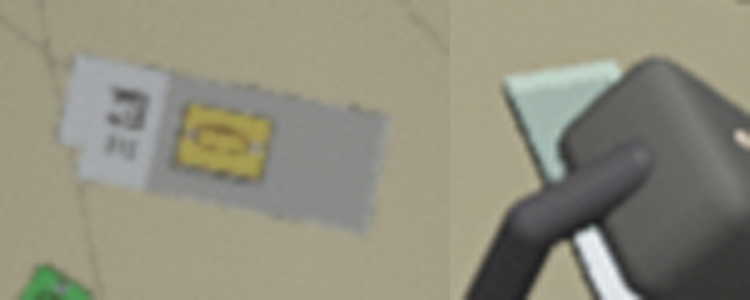

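The left half shows the brass lock sitting square in the pocket at about top (225,238), parallel to the plate. I measure the lock and plate again.

Run:
```python
from h import *
T=cv2.imread("pics/top3.png");k=8;x0,y0=180,210
u=cv2.resize(T[y0:268,x0:275],None,fx=k,fy=k,interpolation=cv2.INTER_CUBIC);h=cv2.cvtColor(cv2.GaussianBlur(u,(0,0),4),cv2.COLOR_BGR2HSV)
br=cv2.inRange(h,(15,100,60),(35,255,255));big=lambda m:max(cv2.findContours(m,cv2.RETR_EXTERNAL,cv2.CHAIN_APPROX_NONE)[0],key=cv2.contourArea)
f=lambda c:(np.reshape(c,(-1,2))+.5)/k-.5+[x0,y0]
q=np.array([onz("top",p,9) for p in f(cv2.boxPoints(cv2.minAreaRect(big(br))))])[:,:2]
d=q-np.roll(q,1,0);print("lock",q.mean(0),np.linalg.norm(d,axis=1),np.degrees(np.arctan2(d[:,1],d[:,0])))
m=((h[...,1]<26)|(cv2.dilate(br,np.ones((60,60)))>0)).astype(np.uint8)*255
W=np.array([onz("top",p,8) for p in f(big(cv2.morphologyEx(m,cv2.MORPH_OPEN,np.ones((9,9)))))])[:,:2]
ctr=np.array([532.,40]);th=np.radians(76.9)
for _ in range(4):
    ex=np.array([np.cos(th),np.sin(th)]);ey=np.array([-ex[1],ex[0]]);A=np.c_[(W-ctr)@ex,(W-ctr)@ey].astype(np.float32);a,b=A.T
    s=abs(a)<50;L=[cv2.fitLine(A[s&(g*b>15)],cv2.DIST_HUBER,0,.01,.01).ravel() for g in(1,-1)]
    sl=[l[1]/l[0] for l in L];o=[l[3]-t*l[2] for l,t in zip(L,sl)]
    ap=np.median(a[(abs(b)<20)&(a>50)&(b<8)]);am=np.median(a[(abs(b)<20)&(a<-50)])
    ctr=ctr+ex*(ap+am)/2+ey*sum(o)/2;th+=sum(sl)/2
print("plate",ctr,np.degrees(th),ap-am,o[0]-o[1]);print("lock in plate",(q.mean(0)-ctr)@ex,(q.mean(0)-ctr)@ey)
g=ctr-50*ex;print("grip",g,np.degrees(th));go((*g,60),np.degrees(th))
```

```text
lock [533.09553821  38.61811238] [37.96221272 26.11131602 38.09295455 26.12717545] [  76.77989434  -12.76307208 -103.19517503  166.94994254]
plate [532.10611063  39.96056475] 77.06040018914902 151.17615 56.180763
lock in plate -1.0868066687476536 -1.2649097009361063
grip [520.90992231  -8.76976839] 77.06040018914902
t 8.6 d [252.  119.7 102. ] rot [-0.0005  0.0018 -0.0086] | at [ 346.1 -225.9  162.5] F [ 0.5 -0.5  0. ] gap 85.6 grip 0.0
```

Call:
arm_command(delta_pos=[[50,24,0],[100,48,20],[150,72,40],[200,96,60],[245,116,90],[260,119.7,102],[260,119.7,102],[260,119.7,102],[260,119.7,102]], rotation=[[0,0,0],[0,0,0],[0,0,0],[0,0,0],[0,0,0],[0,0.002,-0.004],[0,0.002,-0.006],[0,0.002,-0.006],[0,0.002,-0.006]], claw=[1,1,1,0.85,0.85,0.85,0.85,0.85,0.85])

```text
clock: 9.5
ee_pos: [523.2, 2.1, 60.8]
ee_rot: [[0.221, 0.975, 0.0], [0.975, -0.221, 0.001], [0.001, -0.0, -1.0]]
contact_force: [0.2, 0.2, 1.1]
finger_gap: 72.9
grip_force: 0.0
```

```bash
python3 -c "
from h import *
go((522.7,-1,-2),77.0)"
```

```text
t 9.5 d [-3.2  0.2 62.8] rot [-0.0001 -0.0006  0.0044] | at [523.2   2.1  60.8] F [0.2 0.2 1.1] gap 72.9 grip 0.0
```

Call:
arm_command(delta_pos=[[-3,0.2,30],[-3,0.2,50],[-3,0.2,56],[-3,0.2,59],[-3,0.2,61],[-3,0.2,62.5],[-3,0.2,62.5],[-3,0.2,62.5]], rotation=[[0,0,0.004],[0,0,0.004],[0,0,0.004],[0,0,0.004],[0,0,0.004],[0,0,0.004],[0,0,0.004],[0,0,0.004]], claw=[0.85,0.85,0.85,0.85,0.85,0.85,0.85,0.85])

```text
clock: 10.3
ee_pos: [523.2, -0.9, -1.5]
ee_rot: [[0.225, 0.974, 0.001], [0.974, -0.225, 0.001], [0.001, 0.001, -1.0]]
contact_force: [-0.8, -0.2, 0.3]
finger_gap: 72.6
grip_force: 0.0
```

Call:
arm_command(delta_pos=[[0,0,0],[0,0,0],[0,0,0],[0,0,0],[0,0,0],[0,0,0]], rotation=[[0,0,0],[0,0,0],[0,0,0],[0,0,0],[0,0,0],[0,0,0]], claw=[0.7,0.6,0.5,0.4,0.4,0.4], force=25)

```text
clock: 10.9
ee_pos: [523.1, -0.8, -1.7]
ee_rot: [[0.225, 0.974, 0.0], [0.974, -0.225, 0.001], [0.001, 0.0, -1.0]]
contact_force: [-1.1, 1.2, 4.6]
finger_gap: 54.8
grip_force: 27.4
```

Gripped at about 56 mm. I tighten and lift gently.

Call:
arm_command(delta_pos=[[0,0,0],[0,0,0],[0,0,0],[0,0,-3],[0,0,-8],[0,0,-16],[0,0,-28],[0,0,-42],[0,0,-60],[0,0,-80],[0,0,-95],[0,0,-100],[0,0,-100]], rotation=[[0,0,0],[0,0,0],[0,0,0],[0,0,0],[0,0,0],[0,0,0],[0,0,0],[0,0,0],[0,0,0],[0,0,0],[0,0,0],[0,0,0],[0,0,0]], claw=[0.3,0.3,0.3,0.3,0.3,0.3,0.3,0.3,0.3,0.3,0.3,0.3,0.3], force=70)

```text
clock: 12.2
ee_pos: [523.5, -1.0, 99.2]
ee_rot: [[0.225, 0.974, 0.002], [0.974, -0.225, 0.001], [0.001, 0.002, -1.0]]
contact_force: [-0.9, -0.1, -1.6]
finger_gap: 53.6
grip_force: 73.7
```

Run:
```python
from h import *
go((523,-0.8,130),77)
x=np.array([.984,-.176]);spot=np.array([639.5,256])-85*x;g=spot-88*x;print("spot",spot,"grip",g)
go((*g,130),-10.1)
T=capture('top');S=capture('scene')
cv2.imwrite('pics/s4.png',np.hstack([cv2.resize(T[180:280,170:290],None,fx=3.3,fy=3.3),cv2.resize(S[170:270,220:340],None,fx=3.3,fy=3.3)]))
```

```text
t 12.2 d [  0.1  -0.5 -30.8] rot [ 0.002  -0.0011 -0.0001] | at [523.5  -1.   99.2] F [-0.9 -0.1 -1.6] gap 53.6 grip 73.7
spot [555.86 270.96] grip [469.268 286.448]
t 12.2 d [ 267.9 -117.5  -30.8] rot [ 8.0000e-04 -2.4000e-03  1.5201e+00] | at [523.5  -1.   99.2] F [-0.9 -0.1 -1.6] gap 53.6 grip 73.7
```

View pics/s4.png

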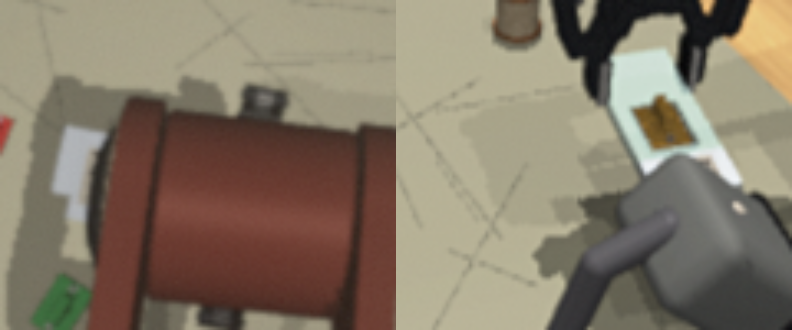

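The plate is held level in the scene view with the lock seated at about crop (665,122). Wrist load is -1.6 N, which is plate plus lock. Now swing it to the reader.

Call:
arm_command(delta_pos=[[5,-10,-5],[15,-25,-12],[30,-45,-20],[50,-65,-26],[75,-85,-29],[100,-100,-29],[125,-110,-29],[150,-117,-29],[175,-117.5,-29],[200,-117.5,-29],[222,-117.5,-29],[240,-117.5,-29],[253,-117.5,-29],[262,-117.5,-29],[267,-117.5,-29],[267.9,-117.5,-29.3],[267.9,-117.5,-29.3],[267.9,-117.5,-29.3]], rotation=[[0,0,0.04],[0,0,0.12],[0,0,0.24],[0,0,0.36],[0,0,0.48],[0,0,0.6],[0,0,0.72],[0,0,0.84],[0,0,0.96],[0,0,1.08],[0,0,1.2],[0,0,1.32],[0,0,1.42],[0,0,1.49],[0,0,1.52],[0,0,1.52],[0,0,1.52],[0,0,1.52]], claw=[0.3,0.3,0.3,0.3,0.3,0.3,0.3,0.3,0.3,0.3,0.3,0.3,0.3,0.3,0.3,0.3,0.3,0.3])

```text
clock: 14.1
ee_pos: [468.2, 286.1, 126.8]
ee_rot: [[0.985, -0.175, -0.001], [-0.175, -0.985, 0.0], [-0.001, -0.0, -1.0]]
contact_force: [-0.3, 0.3, -1.1]
finger_gap: 54.1
grip_force: 73.9
```

Run:
```python
from h import *
go((469.3,286.4,128.4),-10.1)
T=capture('top');S=capture('scene');cv2.imwrite('pics/top5.png',T);cv2.imwrite('pics/scene5.png',S)
cv2.imwrite('pics/s5.png',np.hstack([cv2.resize(T[140:270,60:180],None,fx=3.3,fy=3.3),cv2.resize(S[180:310,270:390],None,fx=3.3,fy=3.3)]))
```

```text
t 14.1 d [ 1.1 -0.5 -1.6] rot [-0.0002  0.0014  0.0002] | at [468.2 286.1 126.8] F [-0.3  0.3 -1.1] gap 54.1 grip 73.9
```

View pics/s5.png

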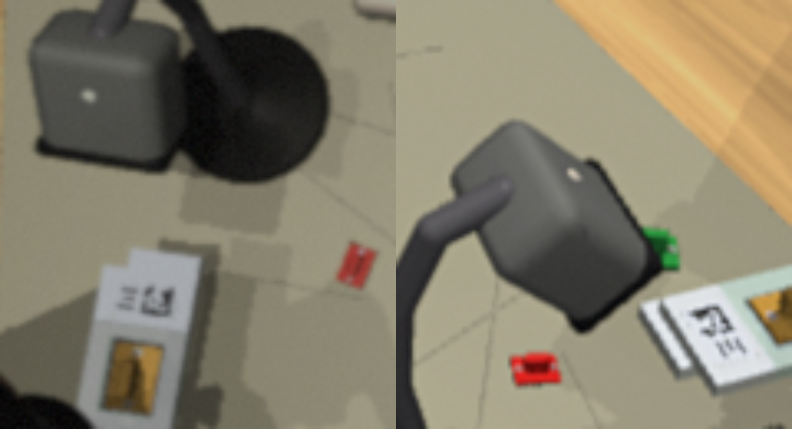

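The top half shows the frosted end pointing at the reader's window, with the code at top (108,231). In the scene half the code is at (366,277). The lock is still in the pocket. I triangulate the label against the spot.

Run:
```python
from h import *
print("code",tri((107.6,230.9),(365.8,277)),"label~",tri((104.2,230.6),(368.2,281)))
x=np.array([.984,-.176]);tcp=np.array([468.2,286.1]);P=np.r_[tcp+88*x,138.5];print("label from arm",P,proj("top",P),proj("scene",P))
sp=np.r_[555.9,271,140];print("spot px",proj("top",sp),proj("scene",sp))
# plate edges: heading from top view, near right long edge and level from scene not needed
T0=cv2.imread("pics/top0.png");T=cv2.imread("pics/top5.png")
for n,b in(("maul",(165,120,275,155)),("dye",(335,135,380,180)),("spool",(322,235,355,265))):
    print(n,np.abs(T0[b[1]:b[3],b[0]:b[2]].astype(int)-T[b[1]:b[3],b[0]:b[2]]).mean().round(1))
```

```text
code (array([552.55966209, 264.05020979, 137.09908469]), np.float64(2.2790292973199677)) label~ (array([553.29761673, 271.35959773, 135.26567761]), np.float64(2.5276463568689076))
label from arm [554.792 270.612 138.5  ] [[103.57099576 230.28805192]] [[366.79953889 279.69500552]]
spot px [[103.1153565  229.71181332]] [[366.61267956 279.51649596]]
maul 4.0
dye 3.6
spool 3.7
```

Call:
arm_command(delta_pos=[[1,0,-2],[2,0,-3],[2,0,-3],[2,0,-3],[2,0,-3]], rotation=[[0,0,0],[0,0,0],[0,0,0],[0,0,0],[0,0,0]], claw=[0.3,0.3,0.3,0.3,0.3])

```text
clock: 14.7
ee_pos: [470.5, 286.1, 130.5]
ee_rot: [[0.985, -0.175, -0.0], [-0.175, -0.985, 0.001], [-0.0, -0.001, -1.0]]
contact_force: [-0.4, -0.6, -1.4]
finger_gap: 53.6
grip_force: 73.9
```

```bash
python3 -c "
from h import *
from workcell import close_job
go((470,286,130),-10.1);print(close_job())"
```

```text
t 14.7 d [-0.5  0.2  0.5] rot [-0.0009  0.0003  0.0001] | at [470.5 286.1 130.5] F [-0.4 -0.6 -1.4] gap 53.6 grip 73.9
the job is handed in; nothing more can be done
None
```

I handed the job in at 14.7 s (no verdict came back): the brass lock is pressed home in its pocket, and the plate is held level by its plain end with the label within about 5 mm of the reading spot and the frosted end towards the reader; spool, dye bottle and maul were left where they were.

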